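# Rock the flux bottle to free its jammed mixing ball

### The job

Two empty flux bottles stand on the bench; in one of them the green mixing ball has jammed up in the narrow neck, just below the mouth. Take that bottle by its neck and rock it well over to one side and then to the other until the ball drops down into the body, then stand it upright on the bench again about where it stood and let go. Do not touch or upset the other bottle, whose ball already lies at the bottom, do not tip the ball out, and do not lay the bottle down or knock it over.

Things in the scene. Friction and masses are not known exactly. Their poses are not given: they have to be found in the camera images.
- bottle_blocked: Bottle with the jammed ball, 0.12 kg: amber flat body 42 (x) x 58 (y) x 62 mm high, above it a clear open neck, 21 (x) x 34 (y) mm outside, z = 62 to 128 mm, with a blue lip at its mouth. Walls 2.5 mm. Origin: centre of its underside; z up through the mouth, y along the wide side. Rock it about its x axis: first top towards +y, then towards -y, 30 to 35 degrees from upright each way.
- bottle_blocked_neck (a point): Point on the neck's axis 98 mm above the bottle's underside, where to pinch it across the broad faces (closing along x, 21 mm). Inside (29 mm along y) stick out two white ledges, hollowed to a shallow trough (15 degrees up to the tip): the upper from the -y wall (tip at z = 107 mm), the lower from the +y wall (tip at 83 mm), each with a 16.5 mm gap beside it.
- ball_center (a point): Centre of the jammed green ball, 14 mm, 11 g. In the bottle's frame it starts on the upper ledge (y -6.6, z 113 mm). A lean of well over 15 degrees with the top to +y rolls it onto the lower ledge (z about 89 mm), then one to -y rolls that off and down into the body, where it rests at z = 10 mm. Leaning about y does nothing.
- bottle_clear: The other bottle, alike in every way, but its green ball already lies on the floor of its body. To be left alone. Origin: centre of its underside.
There are look-alikes about, which are no part of the job. Leave any pink look-alike of the bottle_blocked alone.

How it is judged:
By the outcome, as a careful person would: the job done as asked, in the order asked, and still so for the second after the job is handed in, with the robot touching nothing.
It also fails if it takes over 42 s, if anything falls off the work surface, if the arm or the gripper's body presses on something with over 40 N, if the wrist force passes 120 N, or if a joint passes its speed limit or range.

### The arm

A 7-joint arm with a two-finger parallel gripper is mounted at the origin on a cart in front of the work surface, level with it; the furniture and walls round the work are solid. World frame = base frame: x ahead of the robot, y to its left, z up, the work surface at z = 0. Lengths are in m, angles in rad, forces in N, time in s.
With the tool pointing down it reaches from about 0.35 to 0.9 m from the base axis. Payload 8.1 kg.
Tool frame: the origin (TCP) lies midway between the tips of the shut fingers; the grasp point (between the pads) lies arm.grasp_offset behind it (arm.grasp_offset is the distance from the TCP to the grasp point, in m); z points along the fingers, y is the line along which they close (so a half turn about z gives the same grasp; the last joint's range is limited). The gripper opens to 92 mm and grips with 3 to 60 N. Pads are 19 mm wide; open, the fingers measure 130 mm over their backs; the gripper's body (75 mm by 190 mm) begins 47 mm behind the grasp point.
Start: joints at [-1.277, 0.434, 0.025, 1.573, -0.012, 1.134, -0.075], TCP at [0.242, 0.576, 0.227] pointing down, gripper open.
Joint ranges: [-2.62, 2.62], [-0.44, 2.09], [-1.27, 1.32], [0.08, 2.57], [-1.32, 4.46], [0.12, 2], [-2.74, 2.74]. Speed limits (rad/s): [2.22, 2.22, 3.01, 3.01, 3.14, 3.14, 3.14].

### API

Orientations are given as a rotation vector (axis times angle).
In Python, from cell import observe, imaging, arm gives the robot as it stands.
- The arm moves only by the tool apply_moves, never from a script. Its argument "commands" is a list of rows, each a list of 5 numbers: the opening in per cent of the stroke, from 0 (shut) to 100 (fully open), then the shift along the world's x, y, z in units of 0.06 m (1.0 is 0.06 m), then the turn about the world's z in units of 0.5 rad (1.0 is 0.5 rad). A call has 1 to 12 rows; each row shifts and turns the commanded pose from where the row before left it; what a row does not reach is not made up. A row lasts 1/8 s, in which the tool goes at most 62.5 mm and 10.7 degrees, less where a joint would pass 70% of its speed; a pose out of reach is approached as far as the arm can. A call with a number of a shift or a turn outside -1 to 1 is refused whole. A call with a gripper value outside its range is refused whole. The fingers move at their own pace and stop on an object; "newtons" is the grip in N (left out, the last holds). Time passes only in rows, so rows that do not move let the fingers close. It gives the time, the measured TCP pose, the force, the opening and the grip force at its end, in the units of the state.
- observe(): the state, without advancing time (a new reading comes with each control period).
- imaging.get_image(name): name is "side" or "top"; returns (picture, depth): 384x512x3 uint8, red, green, blue; 384x512 float32, m along the optical axis (not along the pixel's ray), 0 where there is no reading.
- imaging.camera_params(name): a dict with "camera_matrix" (3x3 intrinsics, pixels), "origin" and "rotation" of the camera in the world. Camera axes: x right, y up, looking along -z (the intrinsics and any distortion apply to the point x, -y, -z); pixel columns grow to the right and rows downward; lengths in m; the calibration is good to about 2 mm. A picture is of the moment at which its call begins. camera_params takes no time and is no camera call.
- arm.sign_off(): hands the job in; it is judged then, once.
The state is a dict: "clock": time; "joints": joint angles; "dq": joint speeds; "joint_efforts": joint torques, N m; "position": TCP position; "ee_rot": TCP orientation; "force": force on the tool from outside, world axes, zero at the start; "ft_torque": the same for the moment, N m; "width": opening from 0.0 (shut) to 1.0 (fully open); "gripper_force": force on a finger pad.
Only numpy, scipy, OpenCV 4.12 (cv2) and the standard library are available. Lean on these libraries where they do the work, as an engineer would, in place of code of your own. Each camera call takes 0.05 s, during which the arm holds its last target. There are 200 camera calls.

## Working session

There is one attempt and no reset: what is moved stays moved. The work goes in short steps, Python scripts to look and compute and a tool call to move; the robot and the scene stay as the last step left them, time stands still between calls to the robot, and variables do not carry over. Pictures are saved under pics/ and viewed, at most 13 in all, crops included, and the job is handed in when it is done.

Besides the shell and the picture viewer there is one more tool, called as name([rows], argument=value, ...), one row to a line, values as JSON. apply_moves: Moves the arm, as the interface text tells. Its arguments: {"type":"object","properties":{"commands":{"type":"array"},"newtons":{"type":"number"}},"required":["commands"]}

```bash
mkdir -p pics; cat > h.py <<'E'
from cell import observe, imaging, arm
import numpy as np, cv2
def snap(n,f,crop=None,s=1):
    im,d=imaging.get_image(n); np.savez(f'pics/{f}.npz',im=im,d=d)
    save(im,f,crop,s); return im,d
def save(im,f,crop=None,s=1):
    o=im[...,::-1]
    if crop: o=o[crop[1]:crop[3],crop[0]:crop[2]]
    cv2.imwrite(f'pics/{f}.png',cv2.resize(o,None,fx=s,fy=s,interpolation=cv2.INTER_CUBIC))
def ray(n,u,v):
    p=imaging.camera_params(n);K=np.array(p['camera_matrix']);
    q=np.linalg.inv(K)@[u,v,1]
    return np.array(p['origin']),np.array(p['rotation'])@[q[0],-q[1],-q[2]]
def atz(n,u,v,z):
    o,r=ray(n,u,v); return o+r*(z-o[2])/r[2]
def atd(n,u,v,d):
    o,r=ray(n,u,v); return o+r*d
E
python3 - <<'E'
from h import *
snap('top','t0',s=1.5);snap('side','s0',s=1.5)
for n in('top','side'):print(imaging.camera_params(n))
print(observe(),arm.grasp_offset)
E
```

```text
{'camera_matrix': array([[456.92412391,   0.        , 252.58209113],
       [  0.        , 456.92412391, 191.24590945],
       [  0.        ,   0.        ,   1.        ]]), 'origin': array([0.44840618, 0.11422723, 0.96363384]), 'rotation': array([ 0.05520092, -0.03828667, -1.59227778])}
{'camera_matrix': array([[359.05259983,   0.        , 256.11880044],
       [  0.        , 359.05259983, 186.61323614],
       [  0.        ,   0.        ,   1.        ]]), 'origin': array([ 0.51699567, -0.5524283 ,  0.60585545]), 'rotation': array([ 0.91417429,  0.0197553 , -0.00396264])}
{'clock': 0.1, 'joints': array([-1.27661513,  0.4351626 ,  0.02499995,  1.57402564, -0.01159391,
        1.13400433, -0.07510234]), 'dq': array([-0.00121449, -0.00165199,  0.00020282, -0.00225463,  0.00061302,
        0.0001341 ,  0.00176493]), 'joint_efforts': array([ 3.36113641e-03, -6.69128466e+01,  9.87832770e-01, -3.15147221e+01,
       -6.05947897e-02,  3.76056845e-02,  5.85202952e-05]), 'position': array([0.24141598, 0.57598047, 0.22601043]), 'ee_rot': array([-6.19298025e-01, -3.07980409e+00,  2.27486463e-03]), 'force': array([ 0.45099137, -0.55596338, -0.08646651]), 'ft_torque': array([-0.01831844,  0.03056597,  0.01764884]), 'gripper_force': 0.0, 'width': 1.001376630324189} 0.0188
```

View pics/t0.png

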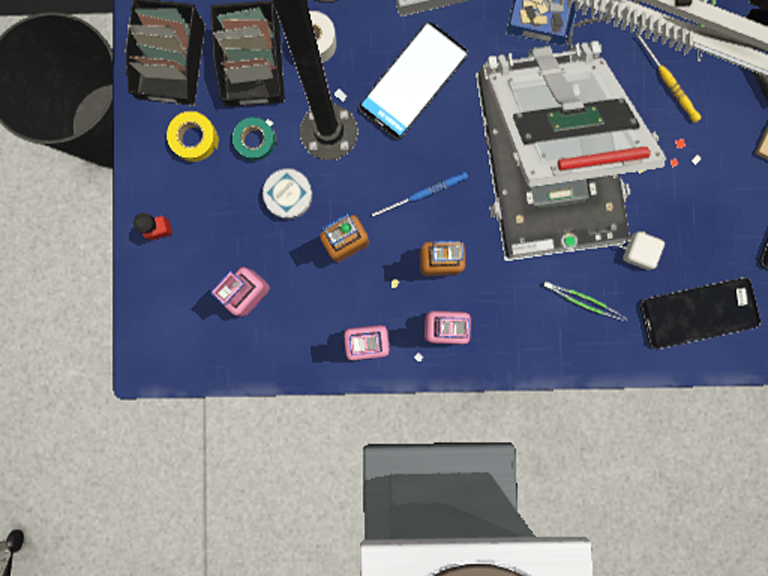

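View pics/s0.png

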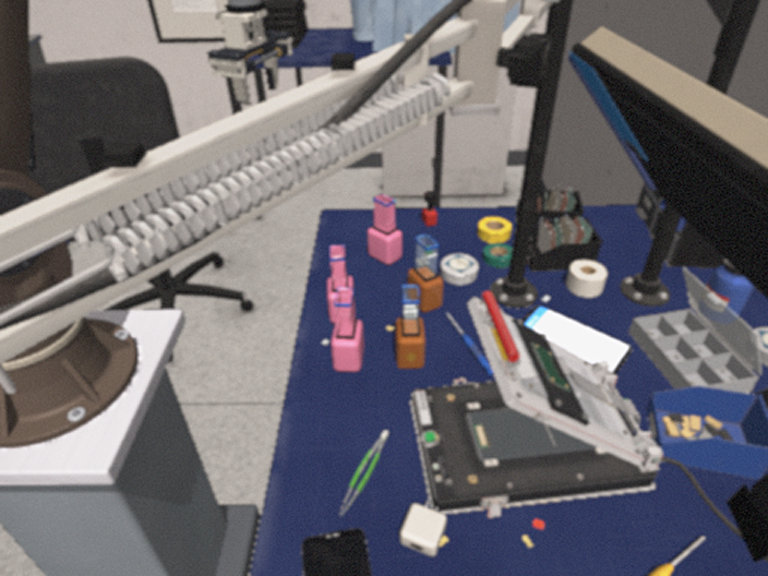

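Two amber candidates in the top view: (345,237)/1.5 shows a green ball in the neck, while (443,258)/1.5 shows none at the mouth. The pink ones are look-alikes. I'll confirm with an enlarged crop.

```bash
sed -i "s/np.array(p\['rotation'\])@/cv2.Rodrigues(np.array(p['rotation']))[0]@/" h.py
python3 - <<'E'
from h import *
z=np.load('pics/t0.npz');save(z['im'],'t0c',(195,130,325,195),6)
d=z['d']
for u,v in((228,152),(235,151),(240,165),(225,165),(168,280),(293,171)):print(u,v,d[v,u],atd('top',u,v,d[v,u]).round(4))
E
```

```text
228 152 0.8511373 [0.5729 0.1669 0.1189]
235 151 0.8425154 [0.5732 0.1535 0.1274]
240 165 0.94397503 [0.5592 0.1485 0.0249]
225 165 0.90243286 [0.5549 0.1766 0.0665]
168 280 1.7173833 [ 0.2244  0.4568 -0.7668]
293 171 0.8838412 [0.5383 0.0441 0.0828]
```

View pics/t0c.png

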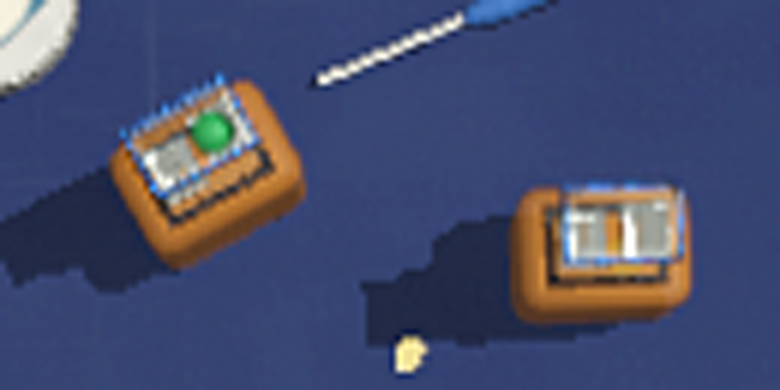

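```bash
python3 - <<'E'
from h import *
c=[(125,133),(222,82),(262,143),(160,195)]
P=np.array([atz('top',195+x/6-.4,130+y/6-.4,.128) for x,y in c]);print(P.round(4),P.mean(0))
e=(P[0]-P[1]+P[3]-P[2])/2;print('ydir deg',np.degrees(np.arctan2(e[1],e[0])),np.linalg.norm(e),np.linalg.norm(P[0]-P[3]))
z=np.load('pics/t0.npz');d=z['d']
pts=np.array([atd('top',u,v,d[v,u]) for v in range(138,178) for u in range(208,250)])
for lo,hi in((.058,.067),(.115,.135)):
    m=pts[(pts[:,2]>lo)&(pts[:,2]<hi)]
    print(len(m),m[:,2].mean(),cv2.minAreaRect((m[:,:2]*1000).astype(np.float32)))
c=[(560,190),(684,190),(684,262),(565,262)]
print(np.mean([atz('top',195+x/6-.4,130+y/6-.4,.128) for x,y in c],0))
# other pinks heights
for u,v in((162,192),(244,228),(299,218)):print(atz('top',u,v,.128).round(3))
E
```

```text
[[0.5726 0.1895 0.128 ]
 [0.5876 0.1594 0.128 ]
 [0.5685 0.1475 0.128 ]
 [0.5532 0.1791 0.128 ]] [0.57046418 0.16890535 0.128     ]
ydir deg 116.2331491003797 0.034404164206562886 0.022021139236954004
214 0.06152018473726899 ((570.6444091796875, 169.4459228515625), (39.52750778198242, 55.967350006103516), 28.20833969116211)
178 0.12474649673333373 ((570.693603515625, 169.72198486328125), (23.513641357421875, 36.2608642578125), 29.006202697753906)
[0.5403601  0.03747854 0.128     ]
[0.5   0.289 0.128]
[0.431 0.14  0.128]
[0.447 0.039 0.128]
```

Left one at crop (190,140) is bottle_blocked: the ball is in its neck at the right (-y) end. The other, at crop (620,225), shows clear ledges and no ball at the mouth. Now I'll check the black pole near it.

```bash
python3 - <<'E'
from h import *
d=np.load('pics/t0.npz')['d']
print(atz('top',219,88,0.0),atz('top',201,88,0.),atz('top',237,88,0.))
for u,v in((217,80),(211,60),(205,40),(200,20),(195,3)):print(atd('top',u,v,d[v,u]).round(3))
E
```

```text
[0.72899853 0.19111411 0.        ] [0.7299628  0.22973471 0.        ] [0.72803515 0.15252868 0.        ]
[0.718 0.187 0.093]
[0.717 0.187 0.206]
[0.718 0.188 0.293]
[0.717 0.186 0.362]
[0.717 0.186 0.412]
```

apply_moves([
  [100, 0.45, -0.56, 0.2, -0.173],
  [100, 0.45, -0.56, 0.2, -0.173],
  [100, 0.45, -0.56, 0, -0.173],
  [100, 0.45, -0.56, 0, -0.173],
  [100, 0.45, -0.56, 0, -0.173],
  [100, 0.45, -0.56, 0, -0.173],
])

```text
clock: 0.85
position: [0.4042, 0.3735, 0.2505]
ee_rot: [-1.393, -2.816, 0.001]
force: [0.1, -0.0, -0.3]
width: 0.997
gripper_force: 0.0
```

apply_moves([
  [100, 0.554, -0.681, 0, -0.0855],
  [100, 0.554, -0.681, 0, -0.0855],
  [100, 0.554, -0.681, 0, -0.0855],
  [100, 0.554, -0.681, 0, -0.0855],
  [100, 0.554, -0.681, 0, 0],
  [60, 0, 0, -0.4, 0],
  [60, 0, 0, 0, 0],
])

```text
clock: 1.72
position: [0.5686, 0.1699, 0.2249]
ee_rot: [-1.624, -2.686, 0.005]
force: [-0.6, 0.1, 0.5]
width: 0.832
gripper_force: 0.0
```

```bash
python3 - <<'E'
from h import *
s=observe();print(s['position'],s['ee_rot'],s['joints'],s['width'])
a=s['ee_rot'];print((2*np.degrees(np.arctan2(a[1],a[0]))-90)%180)
snap('side','s1',(190,90,390,250),4)
E
```

```text
[0.56855646 0.16988214 0.22491028] [-1.62433774 -2.68609758  0.00499449] [-0.62348621  0.39342488  0.34047098  1.67265832 -0.14361857  1.10427829
  0.2412437 ] 0.832074389517747
27.675589571508908
```

View pics/s1.png

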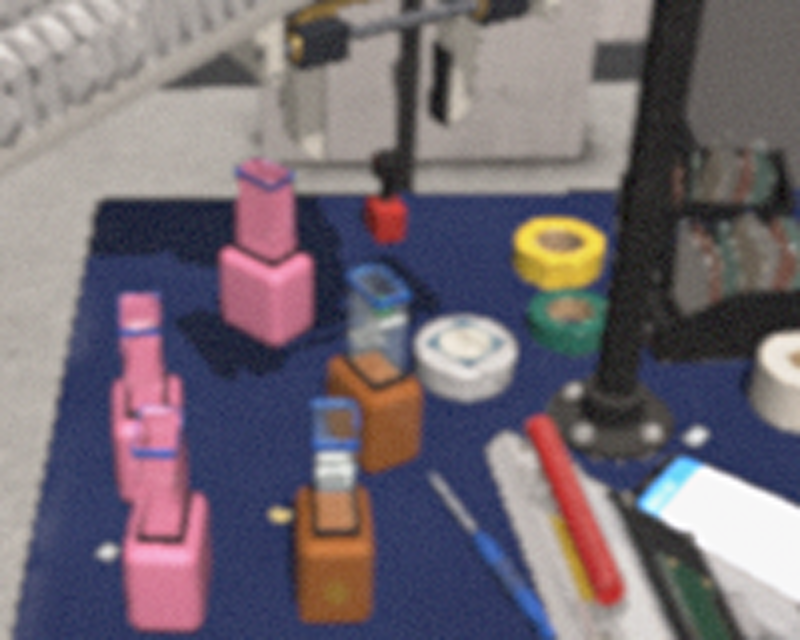

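apply_moves([
  [60, 0.017, 0, -0.5, 0],
  [60, 0, 0, -0.5, 0],
  [60, 0, 0, -0.5, 0],
  [60, 0, 0, -0.5, 0],
  [60, 0, 0, -0.44, 0],
  [60, 0, 0, 0, 0],
], newtons=5)

```text
clock: 2.52
position: [0.5694, 0.1714, 0.0795]
ee_rot: [-1.621, -2.689, 0.003]
force: [-0.9, -0.2, -0.3]
width: 0.599
gripper_force: 0.0
```

apply_moves([
  [10, 0, 0, 0, 0],
  [10, 0, 0, 0, 0],
  [10, 0, 0, 0, 0],
  [10, 0, 0, 0, 0],
  [10, 0, 0, 0, 0],
  [10, 0, 0, 0, 0],
  [10, 0, 0, 0, 0],
], newtons=5)

```text
clock: 3.4
position: [0.571, 0.1707, 0.0808]
ee_rot: [1.624, 2.689, 0.001]
force: [-1.3, -0.0, 5.6]
width: 0.23
gripper_force: 5.0
```

```bash
python3 - <<'E'
from h import *
import numpy as np
o=np.array([29,98]);p0=None
for s in(0,5,10,15,20,25,30,33):
    t=np.radians(s);print(s,np.round([-29*np.cos(t)+98*np.sin(t)+29,98*np.cos(t)+29*np.sin(t)-98],1))
E
```

```text
0 [0. 0.]
5 [8.7 2.2]
10 [17.5  3.5]
15 [26.4  4.2]
20 [35.3  4. ]
25 [44.1  3.1]
30 [52.9  1.4]
33 [58.1 -0. ]
```

apply_moves([
  [10, -0.056, 0.107, 0.03, 0],
  [10, -0.056, 0.107, 0.02, 0],
  [10, -0.056, 0.107, 0.012, 0],
  [10, 0, 0, 0, 0],
])

```text
clock: 3.9
position: [0.5602, 0.1909, 0.084]
ee_rot: [-1.622, -2.69, -0.0]
force: [0.2, -0.7, -1.6]
width: 0.228
gripper_force: 5.0
```

```bash
python3 - <<'E'
from h import *
s=observe();print(s['position'],s['force'],s['width'])
im,d=snap('side','s2',(230,120,330,220),6)
E
```

```text
[0.56015345 0.19085842 0.08396459] [ 0.24773439 -0.72147534 -1.5883473 ] 0.2284164077547671
```

View pics/s2.png

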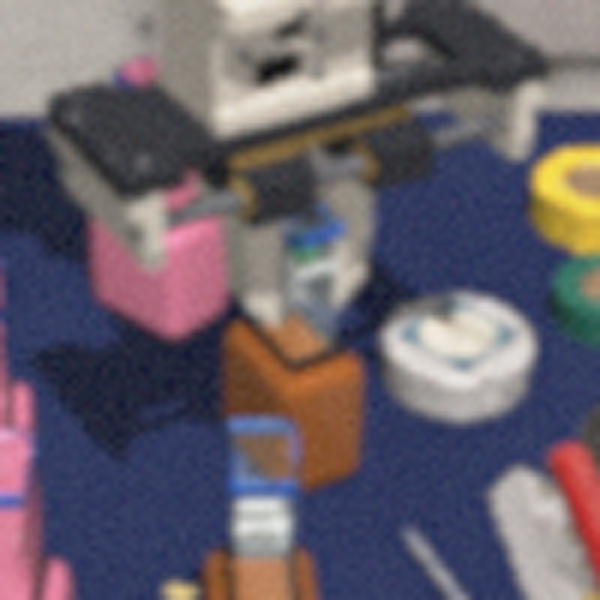

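Force z = −1.6 N: the bottle was lifted, not tilted. I'll go back and press it down so its leading edge grips the bench.

apply_moves([
  [10, 0.056, -0.107, 0, 0],
  [10, 0.056, -0.107, 0, 0],
  [10, 0.056, -0.107, 0, 0],
  [10, 0, 0, -0.06, 0],
  [10, 0, 0, -0.04, 0],
  [10, 0, 0, 0, 0],
], newtons=8)

```text
clock: 4.7
position: [0.5713, 0.17, 0.0785]
ee_rot: [1.625, 2.688, 0.0]
force: [-1.0, -2.1, 4.6]
width: 0.229
gripper_force: 8.0
```

apply_moves([
  [10, 0, 0, -0.02, 0],
  [10, -0.056, 0.107, 0.0, 0],
  [10, -0.056, 0.107, 0.01, 0],
  [10, 0, 0, 0, 0],
])

```text
clock: 5.2
position: [0.564, 0.1839, 0.078]
ee_rot: [1.624, 2.689, 0.001]
force: [-1.8, -1.1, 6.4]
width: 0.228
gripper_force: 8.0
```

apply_moves([
  [10, -0.056, 0.107, 0.0, 0],
  [10, 0, 0, 0, 0],
])

```text
clock: 5.45
position: [0.5605, 0.1906, 0.0778]
ee_rot: [-1.623, -2.689, -0.001]
force: [-1.6, 0.4, 5.6]
width: 0.228
gripper_force: 8.0
```

```bash
python3 - <<'E'
from h import *
s=observe();print(s['position'],s['force'],s['ft_torque'],s['width'])
im,d=snap('side','s3',(230,120,330,220),6)
snap('top','t3')
E
```

```text
[0.56051738 0.19056682 0.07775277] [-1.55905657  0.37978275  5.56019661] [-0.09678992  0.49098579  0.00178691] 0.22774753017826196
```

View pics/s3.png

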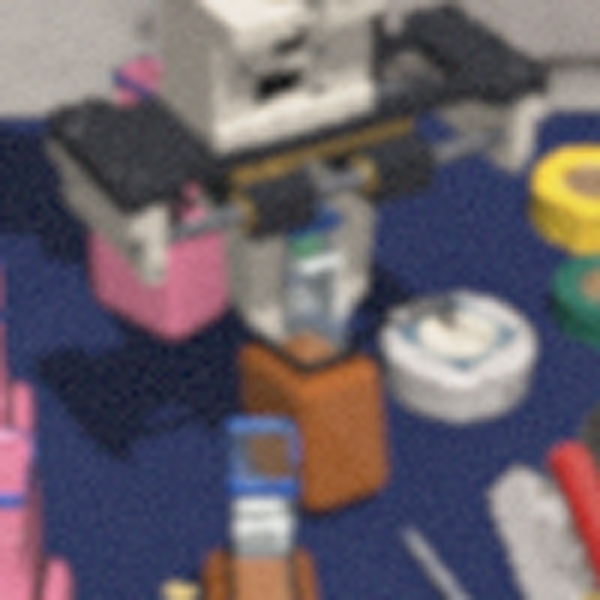

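Now the base stayed back (body bottom at crop (315,510) against (300,485) before) while the neck moved: it tips as wanted. I'll continue.

apply_moves([
  [10, -0.056, 0.107, 0.02, 0],
  [10, -0.056, 0.107, 0.01, 0],
  [10, -0.056, 0.107, 0.0, 0],
  [10, -0.056, 0.107, -0.01, 0],
  [10, -0.056, 0.107, -0.02, 0],
  [10, 0, 0, 0, 0],
])

```text
clock: 6.3
position: [0.5435, 0.2227, 0.0776]
ee_rot: [-1.623, -2.689, -0.0]
force: [-0.8, 0.2, 2.1]
width: 0.231
gripper_force: 8.0
```

```bash
python3 - <<'E'
from h import *
s=observe();print(s['position'],s['force'],s['ft_torque'],s['width'])
im,d=snap('side','s4',(220,110,330,220),6)
# rough tilt: top edge of amber body pts
hsv=cv2.cvtColor(im,cv2.COLOR_RGB2HSV)
m=(hsv[...,0]>5)&(hsv[...,0]<18)&(hsv[...,1]>150)
p=np.array([atd('side',u,v,d[v,u]) for v,u in zip(*np.nonzero(m)) if 130<v<205 and 250<u<310 and d[v,u]>0])
p=p[(abs(p[:,0]-.56)<.1)&(p[:,1]>.09)]
y=(p[:,:2]-[.5705,.1693])@[-.462,.887];x=(p[:,:2]-[.5705,.1693])@[.887,.462]
print(len(p),'y',y.min(),y.max(),'z',p[:,2].min(),p[:,2].max(),'x',x.min(),x.max())
print(cv2.minAreaRect(np.c_[y,p[:,2]].astype(np.float32)*1000))
E
```

```text
[0.54351333 0.22272597 0.07755504] [-0.84956887  0.22047164  2.10223344] [0.18087618 0.43184882 0.01984145] 0.23065060626168565
299 y 0.004401333478889943 0.05945917722858743 z 0.01957739733623509 0.07408079807948553 x -0.02080628628505979 0.015430294931138707
((33.09105682373047, 42.29860305786133), (56.88966751098633, 50.194435119628906), 75.99239349365234)
```

View pics/s4.png

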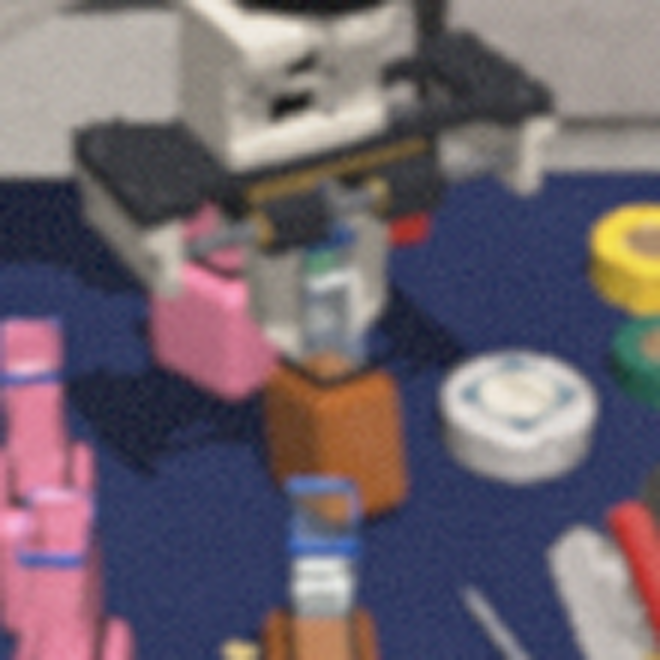

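Tilt is about 15° and the base slid. Ratchet: lift slightly, carry back to the start (the pads hold the tilt), press down harder and push again.

apply_moves([
  [10, 0, 0, 0.15, 0],
  [10, 0.112, -0.214, 0, 0],
  [10, 0.112, -0.214, 0, 0],
  [10, 0.112, -0.214, 0, 0],
  [10, 0, 0, -0.12, 0],
  [10, 0, 0, -0.06, 0],
  [10, 0, 0, 0, 0],
])

```text
clock: 7.22
position: [0.5638, 0.1836, 0.0754]
ee_rot: [-1.624, -2.689, 0.0]
force: [-0.6, -1.5, 1.8]
width: 0.228
gripper_force: 8.0
```

apply_moves([
  [10, 0, 0, -0.02, 0],
  [10, 0, 0, 0, 0],
])

```text
clock: 7.48
position: [0.5639, 0.1838, 0.0748]
ee_rot: [-1.624, -2.689, -0.0]
force: [-2.1, -1.5, 8.5]
width: 0.226
gripper_force: 8.0
```

apply_moves([
  [10, -0.056, 0.107, -0.01, 0],
  [10, -0.056, 0.107, -0.015, 0],
  [10, 0, 0, 0, 0],
])

```text
clock: 7.85
position: [0.5566, 0.1976, 0.0726]
ee_rot: [-1.622, -2.69, -0.0]
force: [-0.0, -0.0, 0.5]
width: 0.225
gripper_force: 8.0
```

apply_moves([
  [10, -0.056, 0.107, -0.025, 0],
  [10, -0.056, 0.107, -0.03, 0],
  [10, 0, 0, 0, 0],
])

```text
clock: 8.22
position: [0.55, 0.2101, 0.0693]
ee_rot: [-1.622, -2.689, -0.0]
force: [-0.0, 0.8, -0.2]
width: 0.225
gripper_force: 8.0
```

```bash
cat >> h.py <<'E'
def tilt(f,crop=None):
    s=observe();print(s['position'].round(4),s['force'].round(1))
    im,d=snap('side',f,crop or (220,110,330,220),5)
    hsv=cv2.cvtColor(im,cv2.COLOR_RGB2HSV)
    m=(hsv[...,0]>5)&(hsv[...,0]<18)&(hsv[...,1]>150)&(d>0)
    p=np.array([atd('side',u,v,d[v,u]) for v,u in zip(*np.nonzero(m)) if 120<v<215 and 245<u<320])
    q=(p[:,:2]-[.5705,.1693]);y=q@[-.462,.887];x=q@[.887,.462]
    k=(y>-.075)&(y<.12)&(abs(x)<.04)&(p[:,2]<.09)&(p[:,1]>.08);x,y,z=x[k],y[k],p[k,2]
    print(k.sum(),'y',y.min(),y.max(),'z',z.min(),z.max())
    # plane fits by normals: +x face points / top / front by ransac
    P=np.c_[x,y,z];rng=np.random.default_rng(0)
    for i in range(3):
        if len(P)<25:break
        best=None
        for _ in range(600):
            a,b,c=P[rng.choice(len(P),3,replace=False)];n=np.cross(b-a,c-a);l=np.linalg.norm(n)
            if l<1e-5:continue
            n/=l;inl=abs((P-a)@n)<.0015
            if best is None or inl.sum()>best.sum():best=inl
        Q=P[best];n=np.linalg.svd(Q-Q.mean(0))[2][2];n*=np.sign(n[2]) 
        print(best.sum(),'n(x,y,z)',n.round(2),'tilt',np.degrees(np.arctan2(n[1],n[2])).round(1),'c',Q.mean(0).round(3));P=P[~best]
E
python3 -c "
from h import *
tilt('s5')"
```

```text
[0.55   0.2101 0.0693] [-0.   0.8 -0.2]
362 y -0.03283907666999336 0.03224292915385032 z 0.03055002127691564 0.08179441210801541
198 n(x,y,z) [-0.04 -0.85  0.52] tilt -58.4 c [-0.002 -0.018  0.058]
53 n(x,y,z) [-1.   -0.04  0.  ] tilt -85.4 c [-0.018  0.001  0.06 ]
51 n(x,y,z) [-0.   -0.85  0.52] tilt -58.6 c [-0.004 -0.019  0.061]
```

View pics/s5.png

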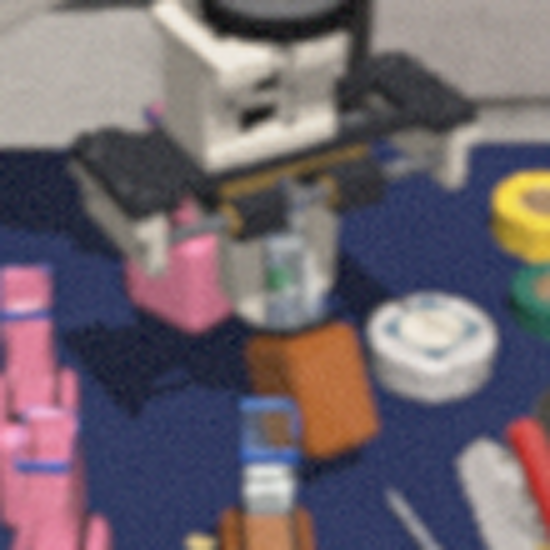

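Tilt is 31.4° to +y (rear face normal), and the ball now sits lower in the neck at (280,275). I'll wait a moment, then bring it back upright with a light press.

apply_moves([
  [10, 0, 0, 0, 0],
  [10, 0, 0, 0, 0],
  [10, 0.056, -0.107, -0.005, 0],
  [10, 0.056, -0.107, 0.0, 0],
  [10, 0.056, -0.107, 0.0, 0],
  [10, 0.056, -0.107, 0.0, 0],
])

```text
clock: 9.02
position: [0.5644, 0.1826, 0.0694]
ee_rot: [1.625, 2.689, -0.0]
force: [-0.7, 0.3, -0.8]
width: 0.229
gripper_force: 8.0
```

apply_moves([
  [10, 0.056, -0.107, 0, 0],
  [10, 0.056, -0.107, 0.0, 0],
  [10, 0.056, -0.107, 0.0, 0],
  [10, 0, 0, 0, 0],
])

```text
clock: 9.52
position: [0.5743, 0.1641, 0.07]
ee_rot: [-1.625, -2.688, -0.001]
force: [-3.1, 1.3, 4.9]
width: 0.228
gripper_force: 8.0
```

```bash
python3 -c "
from h import *
tilt('s6')"
```

```text
[0.5743 0.1641 0.07  ] [-3.1  1.3  4.9]
396 y -0.07476346245402082 -0.014582484657543094 z 0.01853473487355073 0.08230545135832557
163 n(x,y,z) [-0.04 -0.86  0.5 ] tilt -59.8 c [-0.    -0.064  0.061]
113 n(x,y,z) [-1.   -0.02  0.01] tilt -56.0 c [-0.019 -0.049  0.049]
58 n(x,y,z) [-0.06 -0.87  0.5 ] tilt -60.3 c [-0.005 -0.064  0.065]
```

apply_moves([
  [10, 0, 0, 0.17, 0],
  [10, -0.056, 0.107, 0, 0],
  [10, -0.084, 0.16, 0, 0],
  [10, -0.112, 0.214, 0, 0],
  [10, -0.126, 0.24, 0, 0],
  [10, 0, 0, 0, 0],
  [10, 0, 0, 0, 0],
], newtons=3.5)

```text
clock: 10.45
position: [0.5516, 0.2072, 0.0796]
ee_rot: [1.624, 2.689, -0.0]
force: [0.2, -0.7, -0.6]
width: 0.229
gripper_force: 3.5
```

```bash
python3 -c "
from h import *
tilt('s7')"
```

```text
[0.5516 0.2072 0.0796] [ 0.2 -0.7 -0.6]
385 y -0.0319356803311943 0.035103556090863665 z 0.040451470057970895 0.08996856556741983
186 n(x,y,z) [-0.05 -0.88  0.48] tilt -61.2 c [-0.002 -0.018  0.066]
67 n(x,y,z) [1.   0.01 0.01] tilt 38.0 c [-0.019  0.004  0.065]
45 n(x,y,z) [-0.03 -0.86  0.5 ] tilt -59.9 c [-0.002 -0.013  0.07 ]
```

apply_moves([
  [10, 0, 0, -0.15, 0],
  [10, 0, 0, -0.05, 0],
  [10, 0, 0, 0, 0],
], newtons=5)

```text
clock: 10.88
position: [0.5516, 0.2073, 0.0673]
ee_rot: [-1.625, -2.689, -0.0]
force: [-0.1, 1.1, -0.2]
width: 0.232
gripper_force: 5.0
```

apply_moves([
  [10, 0.056, -0.107, 0.01, 0],
  [10, 0.056, -0.107, 0.02, 0],
  [10, 0, 0, 0, 0],
])

```text
clock: 11.25
position: [0.5587, 0.1932, 0.0694]
ee_rot: [1.627, 2.687, -0.0]
force: [0.7, 0.4, -2.0]
width: 0.231
gripper_force: 5.0
```

```bash
python3 -c "
from h import *
tilt('s8')"
```

```text
[0.5587 0.1932 0.0694] [ 0.7  0.4 -2. ]
386 y -0.04771118908204735 0.0192728095822558 z 0.031532282464409644 0.08341263479167771
174 n(x,y,z) [ 0.01 -0.87  0.49] tilt -60.8 c [-0.002 -0.034  0.057]
76 n(x,y,z) [-1.   -0.03  0.05] tilt -28.6 c [-0.019 -0.018  0.059]
55 n(x,y,z) [ 0.01 -0.87  0.5 ] tilt -59.9 c [-0.004 -0.029  0.063]
```

apply_moves([
  [10, 0, 0, -0.05, 0],
  [10, 0, 0, -0.02, 0],
  [10, 0, 0, 0, 0],
], newtons=6)

```text
clock: 11.68
position: [0.5581, 0.1954, 0.0655]
ee_rot: [-1.623, -2.689, -0.001]
force: [-1.5, 1.3, 5.2]
width: 0.227
gripper_force: 6.0
```

apply_moves([
  [10, 0.056, -0.107, 0.01, 0],
  [10, 0, 0, 0, 0],
])

```text
clock: 11.92
position: [0.5618, 0.1882, 0.0661]
ee_rot: [1.625, 2.689, 0.001]
force: [-1.4, 0.2, 4.9]
width: 0.234
gripper_force: 6.0
```

apply_moves([
  [10, 0.056, -0.107, 0.01, 0],
  [10, 0, 0, 0, 0],
])

```text
clock: 12.18
position: [0.5654, 0.1813, 0.0665]
ee_rot: [1.625, 2.688, 0.0]
force: [0.5, -0.6, 4.9]
width: 0.231
gripper_force: 6.2
```

```bash
python3 -c "
from h import *
tilt('s9')"
```

```text
[0.5654 0.1813 0.0665] [ 0.5 -0.6  4.9]
379 y -0.05091691071422633 0.015099806152353065 z 0.023722234403512066 0.07747625659540125
184 n(x,y,z) [-0.02 -0.94  0.35] tilt -69.3 c [-0.002 -0.04   0.051]
80 n(x,y,z) [-1.   -0.01  0.03] tilt -17.4 c [-0.018 -0.023  0.051]
43 n(x,y,z) [-0.02 -0.93  0.36] tilt -69.0 c [-0.002 -0.04   0.057]
```

Righting now: 20.5°. Continue.

apply_moves([
  [10, 0.056, -0.107, 0.005, 0],
  [10, 0.056, -0.107, 0.0, 0],
  [10, 0.056, -0.107, -0.01, 0],
  [10, 0, 0, 0, 0],
])

```text
clock: 12.72
position: [0.5735, 0.1657, 0.0671]
ee_rot: [-1.619, -2.687, -0.004]
force: [-10.7, 9.6, 19.5]
width: 0.231
gripper_force: 18.9
```

```bash
python3 -c "
from h import *
tilt('s10')"
```

```text
[0.5735 0.1657 0.0671] [-10.7   9.6  19.5]
357 y -0.05455647096365376 0.0032320826133208106 z 0.01679528573856448 0.0733385184489409
160 n(x,y,z) [-0.03 -0.98  0.19] tilt -79.0 c [-0.003 -0.048  0.045]
80 n(x,y,z) [-1.    0.01  0.01] tilt 28.0 c [-0.019 -0.031  0.048]
44 n(x,y,z) [-0.02 -0.98  0.19] tilt -79.3 c [-0.003 -0.049  0.052]
```

The fingertips have reached the shoulder (h≈82 mm). I'll ease the pressure, then right it a bit more.

apply_moves([
  [10, 0, 0, 0.05, 0],
  [10, 0, 0, 0, 0],
], newtons=3)

```text
clock: 13.02
position: [0.5752, 0.1617, 0.069]
ee_rot: [1.625, 2.688, -0.0]
force: [-2.4, 2.2, 2.9]
width: 0.229
gripper_force: 4.4
```

apply_moves([
  [10, 0.056, -0.107, -0.01, 0],
  [10, 0.028, -0.053, -0.01, 0],
  [10, 0, 0, 0, 0],
])

```text
clock: 13.4
position: [0.5776, 0.1579, 0.07]
ee_rot: [-1.617, -2.686, -0.006]
force: [-18.9, 13.0, 34.4]
width: 0.227
gripper_force: 24.3
```

```bash
python3 -c "
from h import *
tilt('s11')"
```

```text
[0.5776 0.1579 0.07  ] [-18.9  13.   34.4]
349 y -0.06058800704998014 -0.007294117054651691 z 0.018223481226221083 0.0792321625955893
149 n(x,y,z) [-0.05 -0.99  0.09] tilt -84.7 c [-0.002 -0.055  0.046]
88 n(x,y,z) [-1.    0.01  0.  ] tilt 63.9 c [-0.019 -0.038  0.049]
37 n(x,y,z) [-0.04 -0.97  0.23] tilt -76.6 c [-0.005 -0.052  0.054]
```

apply_moves([
  [10, 0, 0, 0.05, 0],
  [10, 0, 0, 0.02, 0],
  [10, 0, 0, 0, 0],
])

```text
clock: 13.82
position: [0.5803, 0.1526, 0.0722]
ee_rot: [1.625, 2.688, 0.001]
force: [-2.8, 1.3, 7.5]
width: 0.226
gripper_force: 5.3
```

apply_moves([
  [24, 0, 0, 0.01, 0],
  [28, 0, 0, 0, 0],
  [45, 0, 0, 0, 0],
  [45, 0, 0, 0, 0],
  [45, 0, 0, 0, 0],
  [45, 0, 0, 0.25, 0],
  [45, 0, 0, 0.25, 0],
  [45, 0, 0, 0, 0],
])

```text
clock: 14.82
position: [0.5813, 0.1532, 0.1047]
ee_rot: [1.623, 2.687, 0.004]
force: [0.3, 0.6, 0.4]
width: 0.449
gripper_force: 0.0
```

```bash
python3 -c "
from h import *
tilt('s12',(210,90,330,210))"
```

```text
[0.5813 0.1532 0.1047] [0.3 0.6 0.4]
393 y -0.062081408195152774 0.0003947710676113967 z 0.0191322730757032 0.07423752930356842
182 n(x,y,z) [-0.07 -0.96  0.26] tilt -75.0 c [-0.003 -0.054  0.047]
89 n(x,y,z) [-1.   -0.    0.04] tilt -6.2 c [-0.019 -0.036  0.049]
51 n(x,y,z) [-0.05 -0.97  0.24] tilt -76.1 c [-0.006 -0.055  0.048]
```

View pics/s12.png

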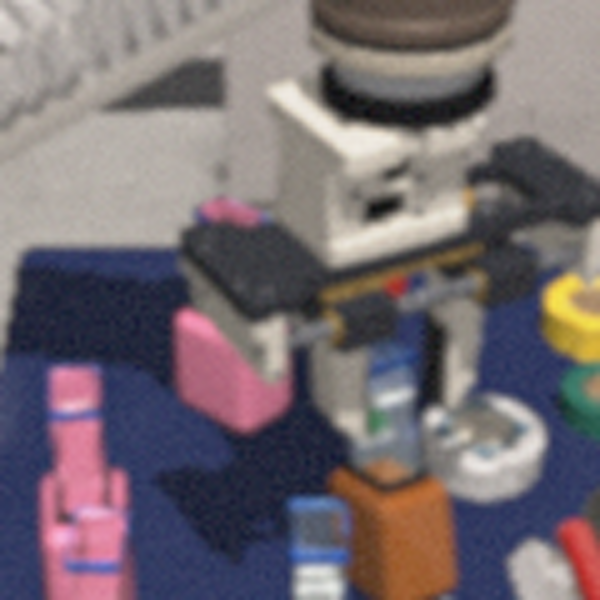

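apply_moves([
  [45, 0, 0, 0, 0],
  [45, 0, 0, 0, 0],
])

```text
clock: 15.12
position: [0.5797, 0.1528, 0.1022]
ee_rot: [-1.624, -2.689, 0.001]
force: [1.0, -1.3, -0.2]
width: 0.453
gripper_force: 0.0
```

```bash
python3 -c "
from h import *
tilt('s13',(210,90,330,210))"
```

```text
[0.5797 0.1528 0.1022] [ 1.  -1.3 -0.2]
395 y -0.06197868682262834 -0.001020988651185296 z 0.0176010575889336 0.07524775893673952
173 n(x,y,z) [-0.01 -0.97  0.24] tilt -76.0 c [-0.002 -0.054  0.048]
96 n(x,y,z) [-1.   -0.    0.02] tilt -11.5 c [-0.019 -0.037  0.047]
43 n(x,y,z) [-0.03 -0.97  0.25] tilt -75.8 c [-0.006 -0.05   0.052]
```

```bash
python3 - <<'E'
import h
from h import *
z=np.load('pics/s1.npz');a=(z['im'],z['d'])
h.snap=lambda *k:a
h.tilt('x')
print(atz('top',248,142,0),atz('top',280,128,0),atz('top',311,116,0))
z=np.load('pics/s13.npz');save(z['im'],'s13b',(250,130,320,210),7)
E
```

```text
[0.5797 0.1528 0.1022] [0.5 0.6 0.7]
284 y -0.03177787092936571 0.02253895994615118 z 0.009462016911903848 0.06449544831167964
123 n(x,y,z) [ 0.02 -1.    0.02] tilt -89.1 c [-0.001 -0.029  0.036]
59 n(x,y,z) [-1.   -0.06  0.01] tilt -76.1 c [-0.017 -0.01   0.046]
37 n(x,y,z) [-0.04  0.02  1.  ] tilt 0.9 c [-0.005 -0.014  0.062]
[0.61087075 0.13142358 0.        ] [0.63930498 0.06267487 0.        ] [ 0.66353942 -0.00396163  0.        ]
```

View pics/s13b.png

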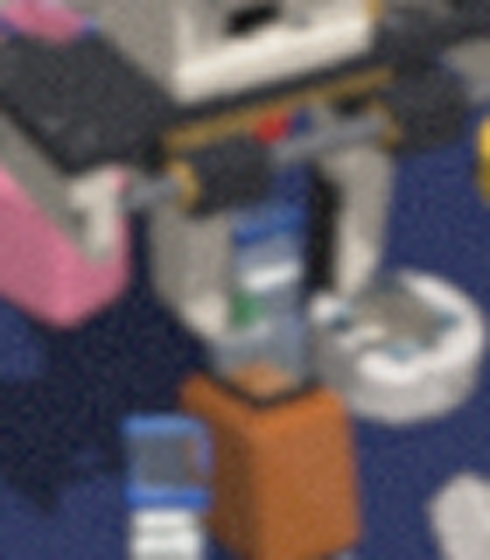

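The bottle is free of the gripper with the ball on the lower ledge, but its −y base edge is propped (~14°) on the screwdriver shaft. I'll regrip higher, lift it off and carry it back toward its place.

apply_moves([
  [45, -0.07, 0.133, 0, 0],
  [45, 0, 0, -0.13, 0],
  [45, 0, 0, -0.13, 0],
  [45, 0, 0, 0, 0],
  [10, 0, 0, 0, 0],
  [10, 0, 0, 0, 0],
  [10, 0, 0, 0, 0],
  [10, 0, 0, 0, 0],
  [10, 0, 0, 0, 0],
], newtons=8)

```text
clock: 16.3
position: [0.576, 0.1608, 0.0872]
ee_rot: [1.624, 2.689, 0.0]
force: [0.3, 0.0, 1.1]
width: 0.232
gripper_force: 8.0
```

apply_moves([
  [10, 0, 0, 0.3, 0],
  [10, 0, 0, 0.1, 0],
  [10, -0.067, 0.13, 0, 0],
  [10, -0.067, 0.13, 0, 0],
  [10, -0.067, 0.13, 0, 0],
  [10, -0.067, 0.13, 0, 0],
  [10, 0, 0, 0, 0],
])

```text
clock: 17.18
position: [0.5592, 0.1932, 0.1109]
ee_rot: [-1.622, -2.69, -0.0]
force: [0.1, 0.2, -0.9]
width: 0.229
gripper_force: 8.0
```

```bash
python3 -c "
from h import *
tilt('s14',(210,90,330,210))"
```

```text
[0.5592 0.1932 0.1109] [ 0.1  0.2 -0.9]
319 y -0.025743774658856876 0.0405628672996497 z 0.04142176886321869 0.08986162392561292
157 n(x,y,z) [-0.05 -0.97  0.22] tilt -77.0 c [-0.002 -0.018  0.067]
89 n(x,y,z) [-1.   -0.02  0.  ] tilt -81.9 c [-0.019  0.005  0.071]
33 n(x,y,z) [-0.01 -0.94  0.33] tilt -70.5 c [-0.001 -0.018  0.069]
```

apply_moves([
  [10, 0, 0, -0.24, 0],
  [10, 0, 0, -0.07, 0],
  [10, 0, 0, 0, 0],
])

```text
clock: 17.6
position: [0.5594, 0.1915, 0.0917]
ee_rot: [-1.625, -2.688, 0.002]
force: [0.9, -0.0, -1.3]
width: 0.231
gripper_force: 8.0
```

apply_moves([
  [10, 0, 0, -0.04, 0],
  [10, 0, 0, -0.03, 0],
  [10, 0, 0, 0, 0],
])

```text
clock: 17.98
position: [0.5597, 0.192, 0.0882]
ee_rot: [-1.624, -2.689, -0.0]
force: [0.4, -0.2, -0.4]
width: 0.225
gripper_force: 8.0
```

```bash
python3 -c "
from h import *
tilt('s15',(210,90,330,210))"
```

```text
[0.5597 0.192  0.0882] [ 0.4 -0.2 -0.4]
340 y -0.02653604127683303 0.03628366010273449 z 0.020630755657286115 0.07649823026100222
180 n(x,y,z) [-0.05 -0.95  0.3 ] tilt -72.8 c [-0.002 -0.018  0.051]
48 n(x,y,z) [-1.   -0.    0.01] tilt -5.2 c [-0.019  0.01   0.059]
42 n(x,y,z) [0.01 0.26 0.97] tilt 15.2 c [-0.006  0.004  0.071]
```

apply_moves([
  [10, 0, 0, -0.04, 0],
  [10, 0.034, -0.065, 0, 0],
  [10, 0.034, -0.065, 0, 0],
])

```text
clock: 18.4
position: [0.564, 0.1844, 0.086]
ee_rot: [1.624, 2.689, 0.001]
force: [-0.5, 0.4, 0.4]
width: 0.228
gripper_force: 8.0
```

apply_moves([
  [10, 0.045, -0.085, -0.015, 0],
  [10, 0.045, -0.085, -0.015, 0],
  [10, 0, 0, 0, 0],
])

```text
clock: 18.77
position: [0.5697, 0.173, 0.084]
ee_rot: [1.626, 2.687, -0.0]
force: [0.4, 0.3, -0.1]
width: 0.227
gripper_force: 8.0
```

```bash
python3 -c "
from h import *
tilt('s16',(210,90,330,210))"
```

```text
[0.5697 0.173  0.084 ] [ 0.4  0.3 -0.1]
316 y -0.03244141752838917 0.025743480538539504 z 0.011193381764813104 0.06966671964682702
149 n(x,y,z) [-0.05 -0.99  0.1 ] tilt -84.5 c [-0.003 -0.028  0.041]
58 n(x,y,z) [-1.   -0.05  0.03] tilt -61.3 c [-0.018 -0.009  0.051]
41 n(x,y,z) [0.03 0.09 1.  ] tilt 5.2 c [-0.007 -0.007  0.065]
```

Tilt is down to 5° with the base right at its place. Now to upright, press, and on to −y.

apply_moves([
  [10, 0.035, -0.066, -0.03, 0],
  [10, 0.035, -0.066, -0.02, 0],
  [10, 0, 0, -0.01, 0],
  [10, 0, 0, 0, 0],
], newtons=8)

```text
clock: 19.32
position: [0.5738, 0.1653, 0.0808]
ee_rot: [1.625, 2.688, -0.0]
force: [-0.5, -2.5, 6.8]
width: 0.229
gripper_force: 8.0
```

apply_moves([
  [10, 0.056, -0.107, 0.005, 0],
  [10, 0.056, -0.107, 0.01, 0],
  [10, 0.056, -0.107, 0.0, 0],
  [10, 0, 0, 0, 0],
])

```text
clock: 19.82
position: [0.5838, 0.1459, 0.0813]
ee_rot: [1.626, 2.688, -0.0]
force: [0.0, -0.9, -0.8]
width: 0.228
gripper_force: 8.0
```

```bash
python3 -c "
from h import *
tilt('s17',(210,90,330,210))"
```

```text
[0.5838 0.1459 0.0813] [ 0.  -0.9 -0.8]
321 y -0.05315218013106766 -0.001149228149474082 z 0.007386761280854248 0.06659990517910619
129 n(x,y,z) [0.03 1.   0.01] tilt 89.3 c [-0.004 -0.05   0.036]
88 n(x,y,z) [-1.   -0.04  0.02] tilt -68.0 c [-0.019 -0.035  0.041]
50 n(x,y,z) [ 0.02 -0.02  1.  ] tilt -1.3 c [-0.007 -0.033  0.063]
```

It slid this time because contact force was lost. I'll go back and press harder.

apply_moves([
  [10, 0, 0, 0.06, 0],
  [10, -0.1, 0.19, 0, 0],
  [10, -0.1, 0.19, 0, 0],
  [10, 0, 0, -0.07, 0],
  [10, 0, 0, -0.03, 0],
  [10, 0, 0, 0, 0],
], newtons=10)

```text
clock: 20.62
position: [0.5716, 0.1705, 0.0796]
ee_rot: [-1.623, -2.69, -0.002]
force: [-2.4, 1.3, 8.7]
width: 0.226
gripper_force: 10.0
```

apply_moves([
  [10, 0.028, -0.053, -0.01, 0],
  [10, 0.028, -0.053, 0.0, 0],
  [10, 0.028, -0.053, 0.0, 0],
])

```text
clock: 21.0
position: [0.5768, 0.1607, 0.079]
ee_rot: [1.624, 2.689, 0.002]
force: [-2.0, 1.6, 6.2]
width: 0.23
gripper_force: 10.0
```

apply_moves([
  [10, 0.028, -0.053, 0.0, 0],
  [10, 0.028, -0.053, 0.0, 0],
  [10, 0, 0, 0, 0],
])

```text
clock: 21.38
position: [0.5805, 0.1536, 0.0786]
ee_rot: [1.624, 2.688, 0.001]
force: [-0.1, -0.1, 5.2]
width: 0.228
gripper_force: 10.0
```

```bash
python3 -c "
from h import *
tilt('s18',(210,90,330,210))"
```

```text
[0.5805 0.1536 0.0786] [-0.1 -0.1  5.2]
247 y -0.032239768745984616 0.01908821504406246 z 0.0115154211545907 0.07534267879998524
102 n(x,y,z) [0.04 0.98 0.17] tilt 80.1 c [-0.003 -0.027  0.04 ]
55 n(x,y,z) [-0.99 -0.07  0.08] tilt -42.0 c [-0.017 -0.005  0.058]
35 n(x,y,z) [ 0.06 -0.17  0.98] tilt -9.6 c [-0.005 -0.013  0.065]
```

−10°, base holding. Continue.

apply_moves([
  [10, 0.028, -0.053, -0.01, 0],
  [10, 0.028, -0.053, 0.0, 0],
  [10, 0.028, -0.053, -0.005, 0],
  [10, 0.028, -0.053, -0.005, 0],
  [10, 0, 0, 0, 0],
])

```text
clock: 22.05
position: [0.5868, 0.1404, 0.077]
ee_rot: [1.625, 2.688, -0.001]
force: [0.9, 0.9, 1.8]
width: 0.231
gripper_force: 10.0
```

apply_moves([
  [10, 0.028, -0.053, -0.015, 0],
  [10, 0.028, -0.053, -0.01, 0],
  [10, 0.028, -0.053, -0.01, 0],
  [10, 0, 0, 0, 0],
])

```text
clock: 22.55
position: [0.5917, 0.1308, 0.0748]
ee_rot: [1.625, 2.688, -0.001]
force: [0.5, -0.0, 1.2]
width: 0.23
gripper_force: 10.0
```

```bash
python3 -c "
from h import *
tilt('s19',(210,90,330,210))"
```

```text
[0.5917 0.1308 0.0748] [ 0.5 -0.   1.2]
192 y -0.04614213466870129 0.09533724312774713 z 0.0008228851477348753 0.07824387311397074
73 n(x,y,z) [-0.99 -0.05  0.1 ] tilt -26.1 c [-0.018 -0.019  0.06 ]
44 n(x,y,z) [0.07 0.93 0.37] tilt 68.1 c [-0.004 -0.039  0.044]
34 n(x,y,z) [ 0.05 -0.4   0.92] tilt -23.5 c [-0.007 -0.028  0.064]
```

apply_moves([
  [10, 0.028, -0.053, -0.02, 0],
  [10, 0.028, -0.053, -0.015, 0],
  [10, 0.028, -0.053, -0.01, 0],
  [10, 0.028, -0.053, -0.01, 0],
  [10, 0, 0, 0, 0],
])

```text
clock: 23.22
position: [0.5986, 0.1182, 0.0716]
ee_rot: [1.625, 2.688, -0.001]
force: [-0.3, -0.1, 0.5]
width: 0.225
gripper_force: 10.0
```

```bash
python3 -c "
from h import *
tilt('s20',(220,100,340,220))"
```

```text
[0.5986 0.1182 0.0716] [-0.3 -0.1  0.5]
163 y -0.053794764588640034 -0.0033248083850563738 z 0.016178915351505396 0.08105809110147177
76 n(x,y,z) [-1.   -0.06  0.06] tilt -47.1 c [-0.018 -0.029  0.058]
35 n(x,y,z) [-0.08 -0.59  0.8 ] tilt -36.6 c [-0.006 -0.041  0.061]
23 n(x,y,z) [0.05 1.   0.03] tilt 88.3 c [-0.001 -0.051  0.051]
```

View pics/s20.png

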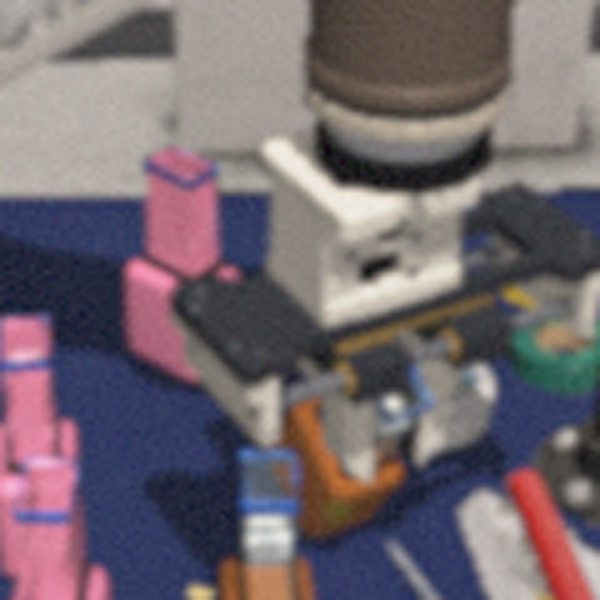

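The ball has left the neck, and a greenish spot shows through the amber body at (340,520). Now right the bottle: press and pull +y.

apply_moves([
  [10, 0, 0, -0.04, 0],
  [10, 0, 0, -0.02, 0],
  [10, 0, 0, 0, 0],
], newtons=7)

```text
clock: 23.65
position: [0.5992, 0.1174, 0.0689]
ee_rot: [1.625, 2.686, -0.0]
force: [0.0, -3.6, 7.6]
width: 0.233
gripper_force: 7.0
```

apply_moves([
  [10, -0.028, 0.053, 0.005, 0],
  [10, -0.028, 0.053, 0.005, 0],
  [10, -0.028, 0.053, 0.005, 0],
  [10, -0.028, 0.053, 0.005, 0],
])

```text
clock: 24.15
position: [0.5923, 0.1304, 0.0701]
ee_rot: [1.625, 2.687, -0.0]
force: [-0.3, -2.3, 7.4]
width: 0.229
gripper_force: 7.0
```

```bash
python3 -c "
from h import *
tilt('s21',(220,100,340,220))"
```

```text
[0.5923 0.1304 0.0701] [-0.3 -2.3  7.4]
180 y -0.047816484382243916 0.00578958670493321 z 0.014319483805893651 0.07859450303659643
78 n(x,y,z) [-1.   -0.04  0.07] tilt -30.8 c [-0.018 -0.022  0.057]
42 n(x,y,z) [0.08 0.93 0.35] tilt 69.2 c [-0.003 -0.043  0.046]
24 n(x,y,z) [-0.27 -0.55  0.79] tilt -34.8 c [-0.003 -0.03   0.062]
```

apply_moves([
  [10, -0.028, 0.053, 0.012, 0],
  [10, -0.028, 0.053, 0.012, 0],
  [10, -0.028, 0.053, 0.01, 0],
  [10, -0.028, 0.053, 0.01, 0],
])

```text
clock: 24.7
position: [0.5844, 0.1449, 0.0716]
ee_rot: [-1.623, -2.689, 0.0]
force: [0.2, -0.1, -0.9]
width: 0.227
gripper_force: 7.0
```

```bash
python3 -c "
from h import *
tilt('s22',(220,100,340,220))"
```

```text
[0.5844 0.1449 0.0716] [ 0.2 -0.1 -0.9]
203 y -0.03726246844214395 0.02188361513462539 z 0.013689219650895867 0.07509293339034284
74 n(x,y,z) [0.04 0.96 0.27] tilt 74.1 c [-0.002 -0.031  0.041]
58 n(x,y,z) [-1.   -0.05  0.  ] tilt -89.1 c [-0.018 -0.009  0.057]
33 n(x,y,z) [ 0.   -0.31  0.95] tilt -18.1 c [-0.003 -0.026  0.063]
```

apply_moves([
  [10, 0, 0, -0.03, 0],
  [10, -0.028, 0.053, 0, 0],
  [10, -0.028, 0.053, -0.005, 0],
  [10, -0.028, 0.053, -0.005, 0],
], newtons=6)

```text
clock: 25.25
position: [0.5799, 0.154, 0.0698]
ee_rot: [1.624, 2.689, 0.0]
force: [-0.9, -1.0, 3.9]
width: 0.233
gripper_force: 6.0
```

```bash
python3 -c "
from h import *
tilt('s23',(220,100,340,220))"
```

```text
[0.5799 0.154  0.0698] [-0.9 -1.   3.9]
217 y -0.03230975987241194 0.021664542669046195 z 0.011511076955737387 0.06874547677791731
94 n(x,y,z) [0.01 0.98 0.18] tilt 79.9 c [-0.002 -0.027  0.04 ]
55 n(x,y,z) [1.   0.07 0.06] tilt 49.8 c [-0.018 -0.005  0.052]
29 n(x,y,z) [ 0.   -0.89  0.45] tilt -63.4 c [-0.001 -0.027  0.06 ]
```

apply_moves([
  [10, -0.028, 0.053, 0, 0],
  [10, -0.028, 0.053, 0, 0],
  [10, -0.02, 0.04, -0.005, 0],
])

```text
clock: 25.68
position: [0.5751, 0.1628, 0.0691]
ee_rot: [-1.624, -2.689, 0.0]
force: [0.4, -0.1, 0.7]
width: 0.226
gripper_force: 6.0
```

```bash
python3 -c "
from h import *
tilt('s24',(220,100,340,220))"
```

```text
[0.5751 0.1628 0.0691] [ 0.4 -0.1  0.7]
225 y -0.025205872827443195 0.025317500211112946 z 0.009061444669867136 0.0657978003600862
116 n(x,y,z) [0.05 0.99 0.11] tilt 83.7 c [-0.003 -0.022  0.039]
48 n(x,y,z) [-0.99 -0.06  0.12] tilt -24.2 c [-0.018  0.003  0.058]
27 n(x,y,z) [ 0.03 -0.26  0.96] tilt -15.3 c [-0.    -0.019  0.062]
```

apply_moves([
  [10, -0.014, 0.027, -0.02, 0],
  [10, -0.014, 0.027, -0.005, 0],
  [10, 0, 0, 0, 0],
], newtons=4)

```text
clock: 26.1
position: [0.5734, 0.1661, 0.0677]
ee_rot: [-1.624, -2.689, -0.0]
force: [-1.4, 0.4, 3.3]
width: 0.23
gripper_force: 4.0
```

```bash
python3 -c "
from h import *
tilt('s25',(220,100,340,220))"
```

```text
[0.5734 0.1661 0.0677] [-1.4  0.4  3.3]
236 y -0.024824459998095356 0.029676891951246134 z 0.009510914601639886 0.06494693611128721
121 n(x,y,z) [0.03 1.   0.06] tilt 86.7 c [-0.002 -0.02   0.04 ]
46 n(x,y,z) [-0.99 -0.01  0.11] tilt -2.7 c [-0.019  0.008  0.057]
32 n(x,y,z) [ 0.05 -0.99  0.08] tilt -85.1 c [-0.002 -0.019  0.047]
```

About −3°, base within 1 cm of its start. Release and withdraw.

apply_moves([
  [24, 0, 0, 0, 0],
  [27, 0, 0, 0, 0],
  [35, 0, 0, 0, 0],
  [55, 0, 0, 0, 0],
  [55, 0, 0, 0, 0],
  [55, 0, 0, 0, 0],
  [55, 0, 0, 0.4, 0],
  [55, 0, 0, 0.7, 0],
  [55, 0, 0, 0.7, 0],
  [55, 0, 0, 0.7, 0],
  [55, 0, 0, 0, 0],
])

```text
clock: 27.52
position: [0.5756, 0.1662, 0.2213]
ee_rot: [1.623, 2.686, 0.008]
force: [0.2, 0.5, -0.2]
width: 0.549
gripper_force: 0.0
```

```bash
python3 -c "
from h import *
tilt('s26',(190,90,340,240))"
```

```text
[0.5756 0.1662 0.2213] [ 0.2  0.5 -0.2]
250 y -0.020269658548954517 0.03354649618184428 z 0.008249027257528962 0.0642877296383455
125 n(x,y,z) [-0.04 -1.    0.02] tilt -89.1 c [-0.002 -0.017  0.036]
49 n(x,y,z) [-0.77 -0.04  0.64] tilt -4.0 c [-0.016  0.008  0.059]
26 n(x,y,z) [0.02 0.01 1.  ] tilt 0.5 c [-0.002 -0.007  0.062]
```

View pics/s26.png

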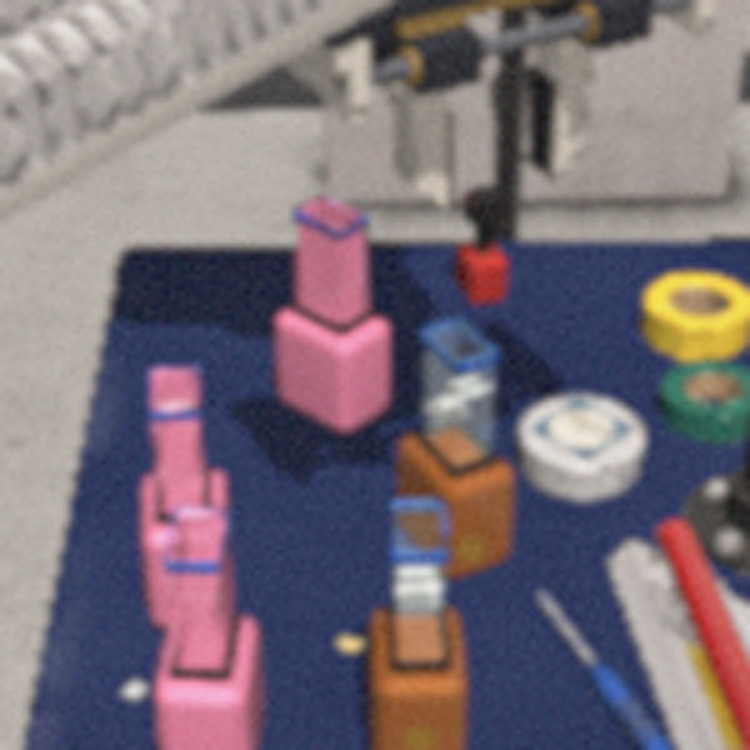

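The bottle stands upright about 12 mm from its start. Its neck is clear, the ball shows at the body's bottom at (470,550), and the other bottle is untouched at (420,660).

```bash
python3 -c "
from cell import arm
print(arm.sign_off())"
```

```text
the job is handed in; nothing more can be done
None
```

The ball is down in the body; the bottle was rocked about 31° to +y, then roughly 30° to −y, and now stands upright and released about 12 mm from its start, the other bottle untouched; on the way it was let go once between the two rocks, when its base caught on a loose screwdriver.

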